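# Clamp the nose block in the machine vise for sanding

### The job

Stand the laminated wooden block with the rounded nose on the bed of the open vise, lengthwise between the jaws, so that the whole rounded nose sticks out past the left end of the jaws (left as seen from the robot, facing the crank) and most of the straight part lies between them; let go of it. Then crank the handle clockwise until the sliding jaw holds the block tight, without cranking on so hard that the soft wood is crushed. Leave the other things on the bench where they are.

Things in the scene. Friction and masses are not known exactly. Their poses are not given: they have to be found in the camera images.
- vise: Grey machine vise fixed on a plywood riser 200 x 120 x 50 mm; place and yaw vary. Origin: under the riser, 3 mm above the bench (on the mat). x runs along the screw, away from the crank; y along the jaws, to the left seen from the crank (robot's) side; z up. Screw axis at y = 0, z = 102 mm. Its bearing block: x -60 to -36 mm, up to z = 126 mm.
- fixed_jaw (a point): Foot of the fixed jaw's cork face: the middle of its lower edge, at vise (85, 0, 85) mm. The bed that the work stands on (top of the steel ways) is at this height. Both jaws are 90 mm wide (vise y -45 to 45 mm) and rise 40 mm above the bed; the fixed jaw is 40 mm thick, beyond this face.
- vise_jaw: Sliding jaw, 45 mm long. Origin: at bed height, middle of its face (an 8 mm cork liner that gives 1 mm per 150 N), which looks at the fixed jaw; axes as the vise's. When the crank reads 0 it is at vise x = 23 mm (gap 62 mm); each full turn of the crank (2 pi) moves it 10 mm towards the fixed jaw. Gap at the start 54 to 62 mm.
- vise_crank (a joint): Crank angle, rad, 0 to 22.6, start 0 to 5; grows clockwise seen from the robot (tightening). 0 = crank arm straight up; at angle a the handle's axis is at vise y = -60 sin a, z = 102 + 60 cos a (mm). Steady friction, about 3.5 N at the handle; stays where left (springs back 0.3 rad at most). Once the block is pinched, 0.1 rad more squeezes it some 20 N harder; over 500 N crushes it.
- vise_handle (a point): Point on the axis of the crank's handle, at vise x = -136 mm: a black cylinder, 22 mm across, parallel to the screw, 60 mm off its axis, from vise x -166 to -86 mm; it spins freely on its pin, so a hand that points straight down can carry it all the way round. The crank arm is at vise x -83 to -73 mm; the crank does not move along the screw.
- nose_block: Block of pale balsa between brown plywood: 40 mm thick (x), 140 long (y), 80 high (z), 0.15 to 0.31 kg. Its +y end, the nose, is a half round of 40 mm radius seen from the side (y 30 to 70 mm); the other end is square. Origin: centre of its underside. Starts upright left or right of the vise, yaw -0.6 to 0.6. In the vise it rises 40 mm above the jaws; fingers do not fit beside it lower down.
- nose_tip (a point): Foremost point of the block's rounded nose, at block (0, 70, 40) mm. The nose is clear of the jaws when this is at vise y = 85 mm or more; more than half of the straight part is between the jaws up to 130 mm.
- offcut: Bystander: square-ended offcut of the same laminate, 40 x 85 x 55 mm (x, y, z), on the other side of the vise. Origin: centre of its underside.
- glue: Bystander: white glue bottle, 38 mm across, 116 mm high, upright. Origin: centre of its underside.
- sander: Bystander: cork sanding block 110 x 58 x 37 mm. Origin: centre of its underside.
- knife_case: Bystander: open pine case with hobby knives, about 195 x 175 mm, 22 mm high. Origin: under the centre of the half with the knives.
- fuselage: Bystander: model aeroplane fuselage of pale wood, 62 x 320 mm, 71 mm high. Origin: on its underside near the middle.
- driver: Bystander: screwdriver 190 mm long lying flat.
- balsa_sheets: Bystander: pile of balsa sheets 85 x 260 mm, 12 mm high. Origin: centre of its underside.
There are look-alikes about, which are no part of the job. Leave any turquoise look-alike of the nose_block alone.

How it is judged:
On the way:
1. the block stands on the vise bed between the open jaws, nose past their left end, and has been let go (z of nose_block in the frame of vise between 0.082 and 0.089 m and x of nose_block in the frame of vise between 0.03 and 0.075 m and y of nose_tip in the frame of vise between 0.07 and 0.14 m and contact force between the fingers and nose_block below 0.3 N), for 0.2 s.
At the end, for the whole second after the job is handed in: The block stands on the vise bed (within 4 mm) against the fixed jaw (within 5 mm), upright and square to the jaws within 3.4 degrees, nose past their left end (nose tip at vise y 83 to 132 mm), pressed by the sliding jaw with more than 20 N, at rest (contact force between vise_jaw and nose_block above 20 N and x of nose_block in the frame of vise between 0.06 and 0.07 m and z of nose_block in the frame of vise between 0.082 and 0.089 m and y of nose_tip in the frame of vise between 0.083 and 0.132 m and angle between nose_block's own z axis and vertical below 0.06 rad and angle between the y axis of nose_block and the y axis of vise, either way round below 0.06 rad and linear speed of nose_block below 0.01 m/s); the robot touches nothing.
It fails at once if the jaw crushes the block (more than 500 N) (contact force between vise_jaw and nose_block above 500 N).
It fails at once if another thing on the bench is shifted by more than 30 mm (distance of any of offcut, glue, sander, knife_case, fuselage, driver, balsa_sheets from where it was at the start of the episode above 0.03 m).
It also fails if it takes over 72 s, if anything falls off the work surface, if the arm or the gripper's body presses on something with over 40 N, if the wrist force passes 120 N, or if a joint passes its speed limit or range.

### The arm

A 6-joint arm with a two-finger parallel gripper is mounted at the origin on the work surface. World frame = base frame: x ahead of the robot, y to its left, z up, the work surface at z = 0. Lengths are in m, angles in rad, forces in N, time in s.
With the tool pointing down it reaches from about 0.375 to 0.9 m from the base axis. Payload 3.1 kg.
Tool frame: the origin (TCP) lies at the very end of the fingers, on their centre line; the grasp point (between the pads) lies 19 mm behind it; z points along the fingers, y is the direction in which the jaws open and shut (so a half turn about z gives the same grasp; the last joint's range is limited). The gripper opens to 85 mm and grips with 20 to 120 N. Pads are 22 mm wide; open, the fingers measure 114 mm over their backs; the gripper's body (76 mm by 85 mm) begins 54 mm behind the grasp point. The pads swing forward as they close: fully open they stand 13 mm farther back than shut.
Start: joints at [-0.178, 0.527, 1.433, -0, 1.181, -0.178], TCP at [0.625, 0, 0.231] pointing down, gripper open.
Joint ranges: [-3.08, 3.08], [-0.75, 2.2], [0.22, 2.44], [-1.43, 4.57], [0, 2.65], [-2.85, 2.85]. Speed limits (rad/s): [2.79, 2.79, 3.14, 3.14, 3.14, 3.14].

### API

Orientations are given as a unit quaternion [x, y, z, w].
In Python, from station import manip gives the robot as it stands. The module is installed in compiled form; this text tells all that it offers.
- The arm moves only by the tool send_rows, never from a script. Its argument "commands" is a list of rows, each an object with "delta_pos": the shift along the world's x, y, z in cm, a list of three; "yaw": the turn about the world's z in rad. A call has 1 to 10 rows; each row shifts and turns the pose as measured when the row begins; what a row does not reach is not made up. A row lasts 1/8 s, in which the tool goes at most 62.5 mm and 10.7 degrees, less where a joint would pass 70% of its speed; a pose out of reach is approached as far as the arm can. A call is refused whole if a number of a shift passes 6.25 or a number of a turn 0.188, either way. A call with a gripper value outside its range is refused whole. "grip" is the closure, from -1 (fully open) to 1 (shut), set as the call begins (left out, the last holds). The fingers move at their own pace and stop on an object; "force" is the grip in N (left out, the last holds). Time passes only in rows, so rows that do not move let the fingers close. It gives the time, the measured TCP pose, the force and the opening at its end, in the units of the state.
- manip.sense(): the state, without advancing time (a new reading comes with each control period).
- manip.snapshot(name): name is "scene" or "side" or "wrist"; returns the picture (400x640x3 uint8, blue, green, red); there is no depth.
- manip.get_calibration(name): a dict with "fx", "fy", "cx", "cy" (pixels), "world_to_cam" (4x4, takes a point from world to camera coordinates); the wrist camera has in their place "mount" (4x4, takes a point from camera to tool coordinates, whose origin is the TCP and whose axes are the flange's). Camera axes: x right, y down, z forward; pixel columns grow to the right and rows downward; lengths in m; the calibration is good to about 2 mm. The wrist camera is an equidistant fisheye: a pixel r from the principal point sees the ray r / f radians off the axis. A picture is of the moment at which its call begins: read the wrist's pose just before it. get_calibration takes no time and is no camera call.
- manip.sign_off(): hands the job in, once; it reports no verdict.
The state is a dict: "t": time; "q": joint angles; "qd": joint speeds; "tau": joint torques, N m; "tcp_pos": TCP position; "tool_rot": TCP orientation; "force": force on the tool from outside, world axes, zero at the start; "ft_torque": the same for the moment, N m; "finger_gap": opening from 0.0 (shut) to 1.0 (fully open).
Only numpy, scipy, OpenCV 4.12 (cv2) and the standard library are available. Lean on these libraries where they do the work, as an engineer would, in place of code of your own. Each camera call takes 0.05 s, during which the arm holds its last target. There are 200 camera calls.

## Working session

There is one attempt and no reset: what is moved stays moved. The work goes in short steps, Python scripts to look and compute and a tool call to move; the robot and the scene stay as the last step left them, time stands still between calls to the robot, and variables do not carry over. Pictures are saved under pics/ and viewed, about 8 in all and at most 12, crops included, and the job is handed in when it is done.

Besides the shell and the picture viewer there is one more tool, called by a JSON object that holds its "fn" and its "kwargs", one argument or row to a line. send_rows: Moves the arm, as the interface text tells. Its arguments: {"type":"object","properties":{"commands":{"type":"array","items":{"type":"object","properties":{"delta_pos":{"type":"array","items":{"type":"number"}},"yaw":{"type":"number"}}}},"grip":{"type":"number"},"force":{"type":"number"}},"required":["commands"]}

```bash
mkdir -p pics
cat > h.py <<'E'
import numpy as np, cv2
from station import manip
def snap(cam,name):
    im=manip.snapshot(cam); cv2.imwrite(f'pics/{name}.png',im); return im
def ray(cam,u,v):
    c=manip.get_calibration(cam); T=np.linalg.inv(np.array(c['world_to_cam']))
    d=T[:3,:3]@np.array([(u-c['cx'])/c['fx'],(v-c['cy'])/c['fy'],1]); return T[:3,3],d/np.linalg.norm(d)
def plane(cam,u,v,z):
    o,d=ray(cam,u,v); return o+d*(z-o[2])/d[2]
def proj(cam,P):
    c=manip.get_calibration(cam); p=np.array(c['world_to_cam'])@np.append(P,1)
    return np.array([c['fx']*p[0]/p[2]+c['cx'],c['fy']*p[1]/p[2]+c['cy']])
def cross(a,b):
    (o1,d1),(o2,d2)=ray(*a),ray(*b); A=np.stack([d1,-d2],1); s=np.linalg.lstsq(A,o2-o1,rcond=None)[0]
    p,q=o1+s[0]*d1,o2+s[1]*d2; return (p+q)/2,np.linalg.norm(p-q)
E
python3 - <<'E'
from h import *
s=manip.sense();print(s)
for c in('scene','side'):
    snap(c,c+'0'); k=manip.get_calibration(c);print(c,k['fx'],ray(c,320,200))
print(manip.get_calibration('wrist'))
E
```

```text
{'t': 0.0, 'q': array([-1.78475448e-01,  5.28458481e-01,  1.43390702e+00,  7.48927331e-06,
        1.18140453e+00, -1.78476711e-01]), 'qd': array([-0.00128696,  0.0011636 , -0.00054625, -0.00010371, -0.00016593,
        0.0014338 ]), 'tau': array([ 2.50220628e-04, -4.42344439e+01, -1.78024775e+01, -2.06930472e-04,
        8.36740597e-03,  2.24214921e-05]), 'tcp_pos': array([6.24280632e-01, 1.76667673e-04, 2.30336848e-01]), 'tool_rot': array([ 7.07106924e-01,  7.07105801e-01, -6.18078573e-04, -8.96229124e-04]), 'force': array([-0.36730311, -0.29820739,  0.38049687]), 'ft_torque': array([-0.00644371,  0.00184583, -0.0121817 ]), 'finger_gap': 0.9943827129365203}
scene 400.3269312116679 (array([1.44091849, 0.56779091, 0.85605418]), array([-0.72829338, -0.37280192, -0.57498477]))
side 516.4151425802149 (array([0.21524598, 1.36432923, 1.17619621]), array([ 0.13373599, -0.74869011, -0.64929023]))
{'fx': 309.70691628693146, 'fy': 309.70691628693146, 'cx': 318.78207642243603, 'cy': 197.9219217408993, 'mount': array([[-1.07620799e-03, -9.45711520e-01, -3.25005481e-01,
         8.28279565e-02],
       [ 9.99999421e-01, -1.00998546e-03, -3.72462905e-04,
        -2.65520991e-05],
       [ 2.39916504e-05, -3.25005694e-01,  9.45712059e-01,
        -1.42773160e-01],
       [ 0.00000000e+00,  0.00000000e+00,  0.00000000e+00,
         1.00000000e+00]])}
```

View pics/scene0.png

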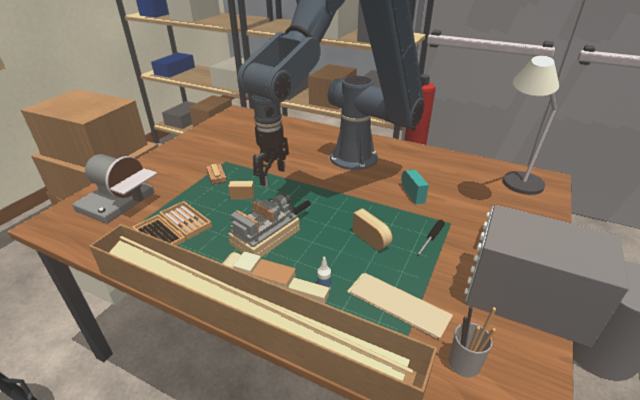

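View pics/side0.png

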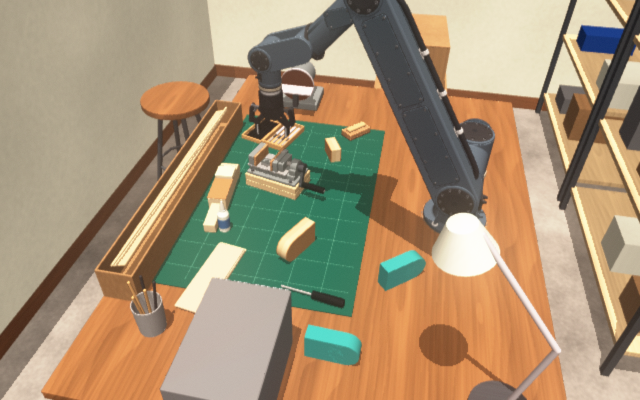

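The scene view shows the vise at about (268,225), the nose block at (372,230), the offcut at (240,188) and the glue at (324,270). The side view shows the vise at (280,172), the block at (297,240) and the turquoise look-alikes near the base. I'll zoom in next.

Run:
```python
from h import *
a=cv2.imread('pics/scene0.png')[180:270,220:400];b=cv2.imread('pics/side0.png')[140:265,230:340]
A=cv2.resize(a,None,fx=4.4,fy=4.4,interpolation=cv2.INTER_CUBIC)[:, :]  # 792x396
cv2.imwrite('pics/cs.png',A)
cv2.imwrite('pics/cd.png',cv2.resize(b,None,fx=4.8,fy=4.8,interpolation=cv2.INTER_CUBIC))
```

```text
(no output)
```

View pics/cs.png

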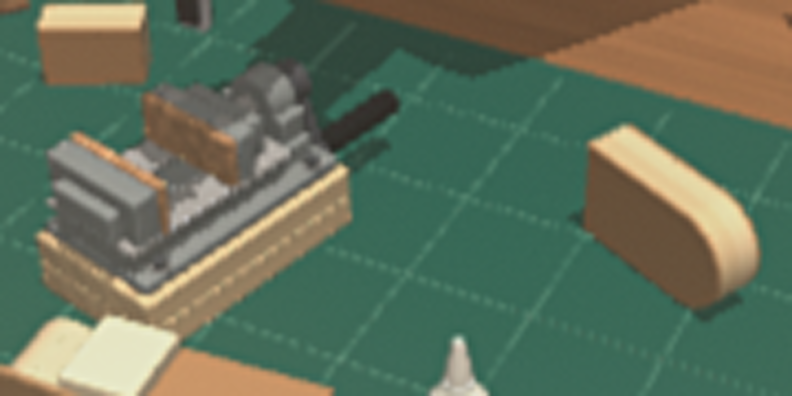

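View pics/cd.png

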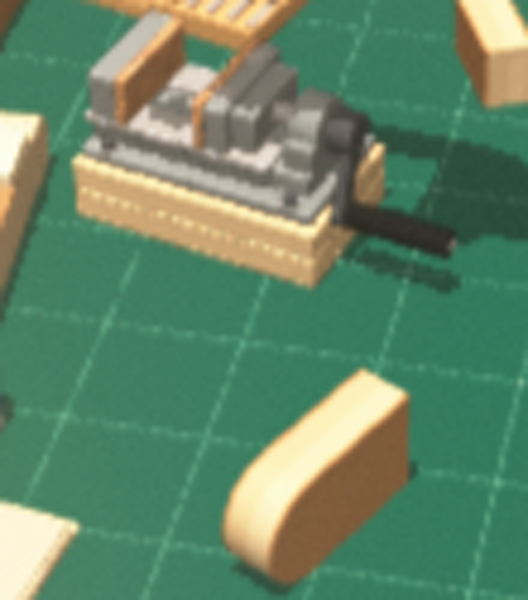

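The block's nose points left and forward (away from the robot). The crank handle is at the lower left, a bit past 3/4 turn or about 4.2–5 rad. I'll compute positions from these points now.

Run:
```python
from h import *
S=lambda u,v:('scene',220+(u+.5)/4.4-.5,180+(v+.5)/4.4-.5)
D=lambda u,v:('side',230+(u+.5)/4.8-.5,140+(v+.5)/4.8-.5)
np.set_printoptions(precision=4,suppress=True)
pl=lambda n,q,z:print(n,q[0],plane(*q,z))
for n,q,z in [('riser ++',S(150,298),.053),('riser -+',S(347,168),.053),('riser +-',S(40,235),.053),
 ('riser ++',D(78,160),.053),('riser -+',D(315,240),.053),
 ('fj +y',S(168,185),.128),('fj -y',S(80,132),.128),('fj +y',D(120,80),.128),('fj -y',D(185,22),.128),
 ('sj +y',S(238,148),.128),('sj -y',S(147,93),.128),('sj +y',D(197,98),.128),
 ('blk sq A',S(590,145),.08),('blk sq B',S(628,125),.08),('blk bot sq',S(587,230),.0),
 ('blk sq out',D(362,370),.08),('blk sq in',D(409,397),.08),('blk sq bot',D(409,470),.0)]: pl(n,q,z)
print('handle tip',cross(S(395,102),D(450,240)),'nose tip', cross(S(745,262),D(250,535)))
print('handle root',cross(S(330,143),D(352,212)))
print('glue',plane('scene',324,288,0.0))
```

```text
riser ++ scene [ 0.7316 -0.0191  0.053 ]
riser -+ scene [0.5458 0.0298 0.053 ]
riser +- scene [ 0.7111 -0.1273  0.053 ]
riser ++ side [ 0.7331 -0.0205  0.053 ]
riser -+ side [0.5401 0.0333 0.053 ]
fj +y scene [ 0.699 -0.018  0.128]
fj -y scene [ 0.6765 -0.1065  0.128 ]
fj +y side [ 0.6974 -0.0254  0.128 ]
fj -y side [ 0.6714 -0.107   0.128 ]
sj +y scene [0.6432 0.0019 0.128 ]
sj -y scene [ 0.6166 -0.0918  0.128 ]
sj +y side [ 0.6374 -0.016   0.128 ]
blk sq A scene [0.4724 0.1939 0.08  ]
blk sq B scene [0.437  0.2095 0.08  ]
blk bot sq scene [0.4727 0.1953 0.    ]
blk sq out side [0.4717 0.1896 0.08  ]
blk sq in side [0.4364 0.2085 0.08  ]
blk sq bot side [0.4383 0.1945 0.    ]
handle tip (array([0.4468, 0.0152, 0.0499]), np.float64(0.007997004861897613)) nose tip (array([0.514 , 0.3282, 0.0537]), np.float64(0.005172677947653727))
handle root (array([ 0.5214, -0.0002,  0.0526]), np.float64(0.004938250548193009))
glue [0.7385 0.2191 0.    ]
```

{"fn": "send_rows", "kwargs": {
  "commands": [
    {"delta_pos": [-2.4, 4.3, 0], "yaw": -0.08},
    {"delta_pos": [-2.4, 4.3, 0], "yaw": -0.08},
    {"delta_pos": [-2.4, 4.3, 0], "yaw": -0.08},
    {"delta_pos": [-2.4, 4.3, 0], "yaw": -0.08},
    {"delta_pos": [-2.4, 4.3, 0], "yaw": -0.08},
    {"delta_pos": [-2.4, 4.3, 0], "yaw": -0.05},
    {"delta_pos": [0, 0, 0], "yaw": 0}
  ],
  "grip": -1
}}

```text
t: 0.98
tcp_pos: [0.4741, 0.2635, 0.2271]
tool_rot: [0.852, 0.524, -0.003, -0.002]
force: [-0.3, -0.6, 0.3]
finger_gap: 0.993
```

```bash
cat >> h.py <<'E'
from scipy.spatial.transform import Rotation as R
def wray(u,v,s):
    c=manip.get_calibration('wrist'); M=np.array(c['mount']); x,y=(u-c['cx'])/c['fx'],(v-c['cy'])/c['fy']; r=np.hypot(x,y)
    d=np.array([x*np.sin(r)/max(r,1e-9),y*np.sin(r)/max(r,1e-9),np.cos(r)]); Q=R.from_quat(s['tool_rot'])
    return Q.apply(M[:3,3])+s['tcp_pos'],Q.apply(M[:3,:3]@d)
def wplane(u,v,z,s):
    o,d=wray(u,v,s); return o+d*(z-o[2])/d[2]
def tyaw(s): # angle of tool y's (opening) axis = block/vise x axis
    y=R.from_quat(s['tool_rot']).apply([0,1,0]); return np.arctan2(y[1],y[0])
E
python3 - <<'E'
from h import *
s=manip.sense(); snap('wrist','w1'); print(s['tcp_pos'],tyaw(s))
import pickle; pickle.dump(s,open('w1.pkl','wb'))
E
```

```text
[0.47405596 0.26350534 0.22712996] -0.46835613206697385
```

View pics/w1.png

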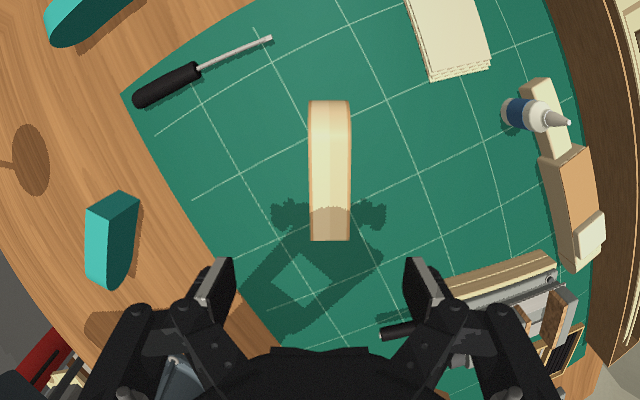

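The wrist view shows the block's top. The square end's corners are at (311,240) and (350,240), and the nose is at (330,102). The vise is at the lower right.

Run:
```python
from h import *
import pickle; s=pickle.load(open('w1.pkl','rb'))
for z in (.08,.083):
  a,b=wplane(310.5,240,z,s),wplane(350,240,z,s); m=(a+b)/2; w=b-a; yaw=np.arctan2(w[1],w[0])
  ax=np.array([-np.sin(yaw),np.cos(yaw)])
  print(z,a,b,np.linalg.norm(w),yaw,'ctr',m[:2]+.07*ax)
# side edge direction: top long edges at straight part
for u0,v0,u1,v1 in ((310.5,240,310,150),(350,240,350,150)):
  d=wplane(u1,v1,.083,s)-wplane(u0,v0,.083,s); print(np.linalg.norm(d),np.arctan2(-d[0],d[1]))
```

```text
0.08 [0.43703616 0.21094089 0.08      ] [0.47394271 0.19218912 0.08      ] 0.04139713350449049 -0.47009710964963924 ctr [0.48719754 0.26397171]
0.083 [0.43782041 0.21224813 0.083     ] [0.4743448  0.19369052 0.083     ] 0.04096847498570535 -0.47009710964963936 ctr [0.48779071 0.26537603]
0.09362713396644297 -0.47307319763277644
0.09388794903974797 -0.4367607516109881
```

{"fn": "send_rows", "kwargs": {
  "commands": [
    {"delta_pos": [1.1, -0.4, -2], "yaw": 0},
    {"delta_pos": [0, 0, -4], "yaw": 0},
    {"delta_pos": [0, 0, -4], "yaw": 0},
    {"delta_pos": [0, 0, -4], "yaw": 0},
    {"delta_pos": [0, 0, 0], "yaw": 0}
  ]
}}

```text
t: 1.65
tcp_pos: [0.4925, 0.2528, 0.0843]
tool_rot: [0.853, 0.521, 0.0, 0.0]
force: [-0.3, -0.2, 0.1]
finger_gap: 1.002
```

{"fn": "send_rows", "kwargs": {
  "commands": [
    {"delta_pos": [-0.7, 0.7, 0], "yaw": 0},
    {"delta_pos": [0, 0, -1.5], "yaw": 0},
    {"delta_pos": [0, 0, -1.2], "yaw": 0},
    {"delta_pos": [0, 0, 0], "yaw": 0}
  ]
}}

```text
t: 2.15
tcp_pos: [0.4888, 0.2602, 0.0596]
tool_rot: [0.854, 0.521, 0.004, 0.002]
force: [-0.4, 0.4, 0.7]
finger_gap: 1.001
```

{"fn": "send_rows", "kwargs": {
  "commands": [
    {"delta_pos": [-0.4, 0, -0.6], "yaw": 0},
    {"delta_pos": [0, 0, 0], "yaw": 0}
  ]
}}

```text
t: 2.4
tcp_pos: [0.4847, 0.2604, 0.0536]
tool_rot: [0.854, 0.521, 0.005, 0.002]
force: [-0.7, 0.1, -0.1]
finger_gap: 1.003
```

{"fn": "send_rows", "kwargs": {
  "commands": [
    {"delta_pos": [0, 0, 0], "yaw": 0},
    {"delta_pos": [0, 0, 0], "yaw": 0},
    {"delta_pos": [0, 0, 0], "yaw": 0},
    {"delta_pos": [0, 0, 0], "yaw": 0},
    {"delta_pos": [0, 0, 0], "yaw": 0}
  ],
  "grip": 1,
  "force": 35
}}

```text
t: 3.02
tcp_pos: [0.4849, 0.2606, 0.0541]
tool_rot: [0.853, 0.521, 0.005, 0.002]
force: [0.6, 1.0, -0.6]
finger_gap: 0.461
```

{"fn": "send_rows", "kwargs": {
  "commands": [
    {"delta_pos": [0, 0, 4], "yaw": 0},
    {"delta_pos": [0, 0, 5], "yaw": 0},
    {"delta_pos": [0, 0, 5], "yaw": 0},
    {"delta_pos": [0, 0, 3], "yaw": 0},
    {"delta_pos": [0, 0, 0], "yaw": 0}
  ]
}}

```text
t: 3.65
tcp_pos: [0.4825, 0.2593, 0.2262]
tool_rot: [0.854, 0.521, 0.002, 0.001]
force: [-0.5, 0.4, -2.1]
finger_gap: 0.463
```

{"fn": "send_rows", "kwargs": {
  "commands": [
    {"delta_pos": [2.2, -3.5, 0], "yaw": 0.03},
    {"delta_pos": [2.6, -4.1, 0], "yaw": 0.03},
    {"delta_pos": [2.6, -4.1, 0], "yaw": 0.03},
    {"delta_pos": [2.6, -4.1, 0], "yaw": 0.03},
    {"delta_pos": [2.6, -4.1, 0], "yaw": 0.03},
    {"delta_pos": [2.6, -4.1, 0], "yaw": 0.03},
    {"delta_pos": [1.5, -2.4, 0], "yaw": 0.02},
    {"delta_pos": [0, 0, 0], "yaw": 0},
    {"delta_pos": [0, 0, 0], "yaw": 0}
  ]
}}

```text
t: 4.78
tcp_pos: [0.6416, -0.013, 0.2033]
tool_rot: [0.795, 0.607, -0.011, -0.01]
force: [0.8, 0.4, -2.3]
finger_gap: 0.466
```

{"fn": "send_rows", "kwargs": {
  "commands": [
    {"delta_pos": [2.4, -1.4, 0.5], "yaw": 0},
    {"delta_pos": [0, 0, 0], "yaw": 0},
    {"delta_pos": [0, 0, 0], "yaw": 0}
  ]
}}

```text
t: 5.15
tcp_pos: [0.6616, -0.0226, 0.205]
tool_rot: [0.794, 0.608, -0.014, -0.014]
force: [-0.8, 0.9, -1.6]
finger_gap: 0.466
```

Run:
```python
from h import *
s=manip.sense(); print(s['tcp_pos'],tyaw(s),s['tool_rot'])
a=snap('scene','s1')[150:270,215:345];b=snap('side','d1')[100:220,225:355]
f=lambda x:cv2.resize(x,(400,369),interpolation=cv2.INTER_CUBIC)
cv2.imwrite('pics/c2.png',np.hstack([f(a),f(b)]))
```

```text
[ 0.6616448  -0.0226226   0.20502053] -0.2630667316969603 [ 0.7935483   0.60818045 -0.01418214 -0.01401812]
```

View pics/c2.png

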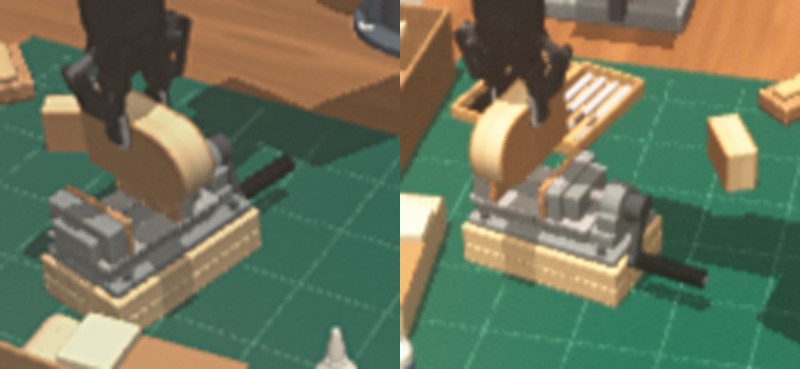

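{"fn": "send_rows", "kwargs": {
  "commands": [
    {"delta_pos": [0.7, -0.2, 0], "yaw": 0},
    {"delta_pos": [0, 0, 0], "yaw": 0},
    {"delta_pos": [0, 0, -1], "yaw": 0},
    {"delta_pos": [0, 0, -1], "yaw": 0},
    {"delta_pos": [0, 0, 0], "yaw": 0}
  ]
}}

```text
t: 5.88
tcp_pos: [0.6683, -0.024, 0.1837]
tool_rot: [0.793, 0.609, -0.014, -0.014]
force: [-0.1, 0.6, -1.9]
finger_gap: 0.463
```

```bash
cat >> h.py <<'E'
VO=np.array([.604,-.042,.003]); VY=-.262
def vise(p): return R.from_euler('z',-VY).apply(np.array(p)-VO)
def rep():
    s=manip.sense(); z=R.from_quat(s['tool_rot']).apply([0,0,1]); print('t',s['t'],'tcp',s['tcp_pos'],'vise mm',vise(s['tcp_pos'])*1e3,'yaw err',tyaw(s)-VY,'tilt',z[:2],'F',s['force'],'gap',s['finger_gap']); return s
E
python3 -c "
from h import *
np.set_printoptions(precision=4,suppress=True)
rep()"
```

```text
t 5.875 tcp [ 0.6683 -0.024   0.1837] vise mm [ 57.4166  34.02   180.7316] yaw err -0.00019260835738066362 tilt [-0.0398  0.0049] F [-0.0906  0.6289 -1.8918] gap 0.4633125983670758
```

{"fn": "send_rows", "kwargs": {
  "commands": [
    {"delta_pos": [0.1, 0, -1], "yaw": 0},
    {"delta_pos": [0, 0, -1], "yaw": 0},
    {"delta_pos": [0, 0, -1], "yaw": 0},
    {"delta_pos": [0, 0, -0.7], "yaw": 0},
    {"delta_pos": [0, 0, 0], "yaw": 0}
  ]
}}

```text
t: 6.5
tcp_pos: [0.669, -0.0241, 0.1433]
tool_rot: [0.793, 0.608, -0.015, -0.015]
force: [0.5, 0.7, -2.0]
finger_gap: 0.461
```

```bash
python3 -c "
from h import *
np.set_printoptions(precision=4,suppress=True)
rep()"
```

```text
t 6.5 tcp [ 0.669  -0.0241  0.1433] vise mm [ 58.0967  34.1511 140.3012] yaw err -0.00039255673667060176 tilt [-0.0412  0.0051] F [ 0.48    0.7133 -2.0325] gap 0.46088737957562
```

No contact yet, so I'll lower the last few millimetres in small steps.

{"fn": "send_rows", "kwargs": {
  "commands": [
    {"delta_pos": [0, 0, -0.3], "yaw": 0},
    {"delta_pos": [0, 0, 0], "yaw": 0}
  ]
}}

```text
t: 6.75
tcp_pos: [0.6695, -0.0241, 0.1406]
tool_rot: [0.793, 0.608, -0.014, -0.014]
force: [0.2, 0.2, -1.8]
finger_gap: 0.46
```

{"fn": "send_rows", "kwargs": {
  "commands": [
    {"delta_pos": [0, 0, -0.2], "yaw": 0},
    {"delta_pos": [0, 0, 0], "yaw": 0}
  ]
}}

```text
t: 7.0
tcp_pos: [0.6702, -0.0243, 0.1403]
tool_rot: [0.793, 0.608, -0.014, -0.013]
force: [0.3, 0.3, -1.9]
finger_gap: 0.462
```

{"fn": "send_rows", "kwargs": {
  "commands": [
    {"delta_pos": [-0.1, 0, -0.3], "yaw": 0},
    {"delta_pos": [0, 0, 0], "yaw": 0}
  ]
}}

```text
t: 7.25
tcp_pos: [0.6704, -0.0245, 0.1403]
tool_rot: [0.793, 0.609, -0.012, -0.012]
force: [-0.2, -0.2, -1.2]
finger_gap: 0.461
```

{"fn": "send_rows", "kwargs": {
  "commands": [
    {"delta_pos": [-0.1, 0, -0.5], "yaw": 0},
    {"delta_pos": [0, 0, 0], "yaw": 0}
  ]
}}

```text
t: 7.5
tcp_pos: [0.6696, -0.024, 0.1395]
tool_rot: [0.793, 0.609, -0.012, -0.011]
force: [0.5, 0.0, -1.8]
finger_gap: 0.464
```

{"fn": "send_rows", "kwargs": {
  "commands": [
    {"delta_pos": [0, 0, -0.4], "yaw": 0},
    {"delta_pos": [0, 0, 0], "yaw": 0},
    {"delta_pos": [0, 0, 0], "yaw": 0}
  ]
}}

```text
t: 7.88
tcp_pos: [0.67, -0.0241, 0.1391]
tool_rot: [0.793, 0.609, -0.011, -0.011]
force: [-0.6, -0.0, 1.1]
finger_gap: 0.465
```

{"fn": "send_rows", "kwargs": {
  "commands": [
    {"delta_pos": [0, 0, 0], "yaw": 0},
    {"delta_pos": [0, 0, 0], "yaw": 0},
    {"delta_pos": [0, 0, 0], "yaw": 0},
    {"delta_pos": [0, 0, 0], "yaw": 0},
    {"delta_pos": [0, 0, 0], "yaw": 0},
    {"delta_pos": [0, 0, 0], "yaw": 0}
  ],
  "grip": -1
}}

```text
t: 8.62
tcp_pos: [0.6698, -0.0243, 0.1368]
tool_rot: [0.793, 0.609, -0.012, -0.011]
force: [-0.3, 0.4, 0.2]
finger_gap: 0.999
```

{"fn": "send_rows", "kwargs": {
  "commands": [
    {"delta_pos": [0, 0, 2], "yaw": 0},
    {"delta_pos": [0, 0, 4], "yaw": 0},
    {"delta_pos": [0, 0, 4], "yaw": 0},
    {"delta_pos": [0, 0, 2], "yaw": 0},
    {"delta_pos": [0, 0, 0], "yaw": 0}
  ]
}}

```text
t: 9.25
tcp_pos: [0.6687, -0.024, 0.2595]
tool_rot: [0.793, 0.609, -0.012, -0.012]
force: [0.1, -0.2, -0.5]
finger_gap: 1.004
```

{"fn": "send_rows", "kwargs": {
  "commands": [
    {"delta_pos": [-1.9, 0.3, 0], "yaw": 0.157},
    {"delta_pos": [-1.9, 0.3, 0], "yaw": 0.157},
    {"delta_pos": [-1.9, 0.3, 0], "yaw": 0.157},
    {"delta_pos": [-1.9, 0.3, 0], "yaw": 0.157},
    {"delta_pos": [-1.9, 0.3, 0], "yaw": 0.157},
    {"delta_pos": [-1.9, 0.3, 0], "yaw": 0.157},
    {"delta_pos": [-1.9, 0.3, 0], "yaw": 0.157},
    {"delta_pos": [-1.9, 0.3, 0], "yaw": 0.157},
    {"delta_pos": [-1.9, 0.3, 0], "yaw": 0.157},
    {"delta_pos": [-1.9, 0.3, 0], "yaw": 0.157}
  ]
}}

```text
t: 10.5
tcp_pos: [0.4662, 0.0078, 0.2459]
tool_rot: [0.105, 0.994, -0.022, -0.008]
force: [-0.4, -0.8, -0.0]
finger_gap: 0.999
```

{"fn": "send_rows", "kwargs": {
  "commands": [
    {"delta_pos": [0, 0, 0], "yaw": 0},
    {"delta_pos": [0, 0, 0], "yaw": 0}
  ]
}}

```text
t: 10.75
tcp_pos: [0.4647, 0.0082, 0.2446]
tool_rot: [0.107, 0.994, -0.022, -0.01]
force: [0.3, 0.1, -0.3]
finger_gap: 0.998
```

Run:
```python
from h import *
np.set_printoptions(precision=4,suppress=True)
s=rep(); w=snap('wrist','w2'); print(s['q'])
import pickle; pickle.dump(s,open('w2.pkl','wb'))
a=snap('scene','s2')[155:255,220:330];b=snap('side','d2')[110:210,230:340]
f=lambda x:cv2.resize(x,(400,364),interpolation=cv2.INTER_CUBIC)
cv2.imwrite('pics/c3.png',np.hstack([f(a),f(b)]))
```

```text
t 10.75 tcp [0.4647 0.0082 0.2446] vise mm [-147.499    12.3803  241.5934] yaw err 1.619163812515884 tilt [-0.0237 -0.0421] F [ 0.2652  0.1137 -0.2832] gap 0.9978184923287282
[-0.1935  0.3045  1.7882 -0.0524  1.0646 -1.5246]
```

View pics/c3.png

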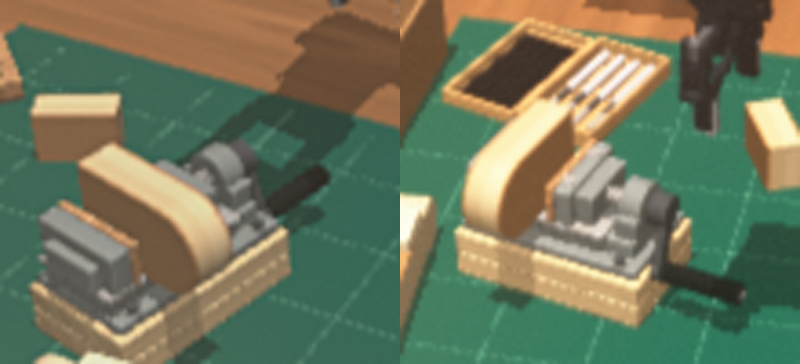

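View pics/w2.png

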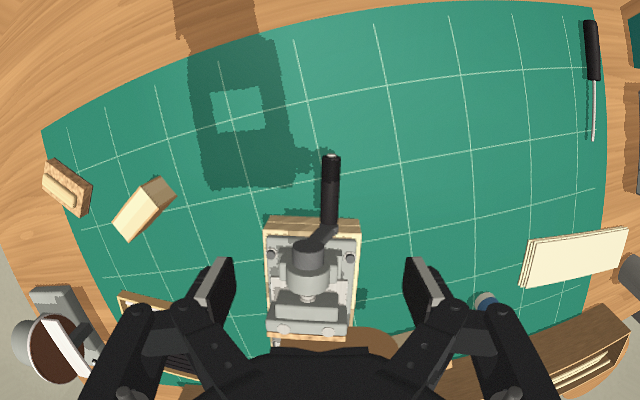

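The block stands between the jaws with its nose out to the left. In the wrist view the handle runs from its tip at (331,158) to its root at (330,222), pointing at the robot and low. The crank hub is at (308,245), and the riser's front edge runs from about (264,222) to (360,222).

Run:
```python
from h import *
np.set_printoptions(precision=4,suppress=True)
import pickle; s=pickle.load(open('w2.pkl','rb'))
from scipy.optimize import brentq
for n,u,v in (('tip',331,160),('mid',331,190),('root',330,218)):
    o,d=wray(u,v,s)
    def f(a):
        z=.105+.06*np.cos(a); p=o+d*(z-o[2])/d[2]; return vise(p)[1]+.06*np.sin(a)
    a=brentq(f,2.4,4.2); print(n,a,vise(o+d*(.105+.06*np.cos(a)-o[2])/d[2])*1e3)
for n,u,v,z in (('riser L end',360,221,.053),('riser R end',264,219,.053),('bearing topctr',308,243,.13),('blockedge',0,0,.1)): print(n,vise(wplane(u,v,z,s))*1e3)
im=cv2.imread('pics/w2.png')[205:240,255:370]
h=cv2.cvtColor(im,cv2.COLOR_BGR2HSV); m=((h[...,0]<30)&(h[...,1]>50)&(h[...,2]>120)); ys,xs=np.where(m); print('riser px',xs.min()+255,xs.max()+255,ys.min()+205)
for x in (266,280,300,350,358):
    c=np.where(m[:,x-255])[0]; print(x,c.min()+205 if len(c) else None)
```

```text
tip 3.3975199236845848 [-162.1318   15.1886   43.9543]
mid 3.432498020483671 [-127.2398   17.2092   44.5209]
root 3.448045134896326 [-92.7358  18.1007  44.7954]
riser L end [-93.2172  53.3795  50.    ]
riser R end [-88.1171 -60.1908  50.    ]
bearing topctr [-99.2255  -1.776  127.    ]
blockedge [-434.5319 -519.1267   97.    ]
riser px 263 361 215
266 224
280 216
300 217
350 219
358 220
```

{"fn": "send_rows", "kwargs": {
  "commands": [
    {"delta_pos": [1.0, 0.2, -2], "yaw": -0.03},
    {"delta_pos": [0, 0, -4], "yaw": 0},
    {"delta_pos": [0, 0, -4], "yaw": 0},
    {"delta_pos": [0, 0, -4], "yaw": 0},
    {"delta_pos": [0, 0, -1], "yaw": 0},
    {"delta_pos": [0, 0, 0], "yaw": 0}
  ]
}}

```text
t: 11.65
tcp_pos: [0.4825, 0.0085, 0.092]
tool_rot: [0.124, 0.992, -0.022, -0.004]
force: [-0.2, 0.2, 0.6]
finger_gap: 1.001
```

```bash
python3 -c "
from h import *
np.set_printoptions(precision=4,suppress=True)
rep()"
```

```text
t 11.65 tcp [0.4825 0.0085 0.092 ] vise mm [-130.4418   17.3235   88.9693] yaw err 1.5835588894892267 tilt [-0.0139 -0.0433] F [-0.1521  0.2087  0.6497] gap 1.0012527689549082
```

{"fn": "send_rows", "kwargs": {
  "commands": [
    {"delta_pos": [-0.7, 0.2, -0.5], "yaw": 0},
    {"delta_pos": [0, 0, -2], "yaw": 0},
    {"delta_pos": [0, 0, -2], "yaw": 0},
    {"delta_pos": [0, 0, -1.5], "yaw": 0},
    {"delta_pos": [0, 0, 0], "yaw": 0}
  ]
}}

```text
t: 12.28
tcp_pos: [0.4789, 0.0103, 0.0364]
tool_rot: [0.125, 0.992, -0.023, 0.003]
force: [0.7, 0.8, 0.2]
finger_gap: 0.998
```

{"fn": "send_rows", "kwargs": {
  "commands": [
    {"delta_pos": [-0.3, 0, -0.8], "yaw": 0},
    {"delta_pos": [0, 0, -0.2], "yaw": 0},
    {"delta_pos": [0, 0, 0], "yaw": 0}
  ]
}}

```text
t: 12.65
tcp_pos: [0.4768, 0.0102, 0.0281]
tool_rot: [0.124, 0.992, -0.023, 0.005]
force: [-0.5, -0.0, 0.0]
finger_gap: 1.001
```

{"fn": "send_rows", "kwargs": {
  "commands": [
    {"delta_pos": [0, 0, 0], "yaw": 0},
    {"delta_pos": [0, 0, 0], "yaw": 0},
    {"delta_pos": [0, 0, 0], "yaw": 0},
    {"delta_pos": [0, 0, 0], "yaw": 0},
    {"delta_pos": [0, 0, 0], "yaw": 0},
    {"delta_pos": [0, 0, 0], "yaw": 0},
    {"delta_pos": [0, 0, 0], "yaw": 0}
  ],
  "grip": 1,
  "force": 60
}}

```text
t: 13.52
tcp_pos: [0.4772, 0.0099, 0.0289]
tool_rot: [0.124, 0.992, -0.023, 0.005]
force: [-0.1, -1.1, 1.9]
finger_gap: 0.233
```

```bash
python3 -c "
from h import *
np.set_printoptions(precision=4,suppress=True)
rep()"
```

```text
t 13.525 tcp [0.4772 0.0099 0.0289] vise mm [-135.8788   17.3238   25.8692] yaw err 1.583865346308985 tilt [ 0.0047 -0.0473] F [-0.1426 -1.1401  1.8658] gap 0.23277106948455187
```

```bash
cat >> h.py <<'E'
def steps(a,n,da=.3,yaw=-.25,Rr=6.0):
    for i in range(n):
        b=a+da; dy=-Rr*(np.sin(b)-np.sin(a)); dz=Rr*(np.cos(b)-np.cos(a))
        print('%.2f: [%.1f, %.1f, %.1f]'%(b,-np.sin(yaw)*dy,np.cos(yaw)*dy,dz)); a=b
E
python3 -c "
from h import *
steps(3.46,8)"
```

```text
3.76: [0.4, 1.6, 0.8]
4.06: [0.3, 1.2, 1.2]
4.36: [0.2, 0.8, 1.6]
4.66: [0.1, 0.3, 1.8]
4.96: [-0.0, -0.2, 1.8]
5.26: [-0.2, -0.7, 1.7]
5.56: [-0.3, -1.1, 1.4]
5.86: [-0.4, -1.5, 1.0]
```

First a short trial of 4 rows.

{"fn": "send_rows", "kwargs": {
  "commands": [
    {"delta_pos": [0.4, 1.6, 0.8], "yaw": 0},
    {"delta_pos": [0.3, 1.2, 1.2], "yaw": 0},
    {"delta_pos": [0.2, 0.8, 1.6], "yaw": 0},
    {"delta_pos": [0.1, 0.3, 1.8], "yaw": 0}
  ]
}}

```text
t: 14.02
tcp_pos: [0.4863, 0.0472, 0.0834]
tool_rot: [0.123, 0.992, -0.026, 0.003]
force: [-0.1, -10.5, -5.5]
finger_gap: 0.235
```

```bash
cat >> h.py <<'E'
def crank(n=8,da=.3):
    np.set_printoptions(precision=4,suppress=True); s=rep(); t=R.from_quat(s['tool_rot']).apply([0,0,1])
    p=vise(s['tcp_pos']-.019*t)*1e3; a=np.arctan2(-p[1],p[2]-102); print('handle',p,'a mod',a%(2*np.pi),'r',np.hypot(p[1],p[2]-102)); steps(a,n,da)
E
python3 -c "
from h import *
crank()"
```

```text
t 14.025 tcp [0.4863 0.0472 0.0834] vise mm [-136.8361   55.7034   80.4206] yaw err 1.5866590300787986 tilt [-0.0009 -0.0524] F [ -0.1297 -10.4729  -5.5103] gap 0.2350350456298429
handle [-137.0774   56.6689   99.3945] a mod 4.666443540028754 r 56.72873341876615
-1.32: [-0.0, -0.2, 1.8]
-1.02: [-0.2, -0.7, 1.6]
-0.72: [-0.3, -1.1, 1.4]
-0.42: [-0.4, -1.5, 1.0]
-0.12: [-0.4, -1.7, 0.5]
0.18: [-0.4, -1.7, -0.1]
0.48: [-0.4, -1.6, -0.6]
0.78: [-0.4, -1.4, -1.1]
```

{"fn": "send_rows", "kwargs": {
  "commands": [
    {"delta_pos": [0, -0.2, 1.8], "yaw": 0},
    {"delta_pos": [-0.2, -0.7, 1.6], "yaw": 0},
    {"delta_pos": [-0.3, -1.1, 1.4], "yaw": 0},
    {"delta_pos": [-0.4, -1.5, 1.0], "yaw": 0},
    {"delta_pos": [-0.4, -1.7, 0.5], "yaw": 0},
    {"delta_pos": [-0.4, -1.7, -0.1], "yaw": 0}
  ]
}}

```text
t: 14.78
tcp_pos: [0.4691, -0.0232, 0.144]
tool_rot: [0.122, 0.992, -0.026, 0.003]
force: [5.1, 5.2, -16.9]
finger_gap: 0.235
```

```bash
sed -i 's/^VO=.*; VY/VO=np.array([.6031,-.0452,.003]); VY/' h.py; python3 -c "
from h import *
crank()"
```

```text
t 14.775 tcp [ 0.4691 -0.0232  0.144 ] vise mm [-135.142   -13.4986  140.997 ] yaw err 1.5880850469584655 tilt [-0.0004 -0.0521] F [  5.0668   5.1553 -16.8806] gap 0.2354442093688069
handle [-135.3905  -12.5406  159.9712] a mod 0.21304195162017533 r 59.31212783757128
0.51: [-0.4, -1.6, -0.6]
0.81: [-0.3, -1.4, -1.1]
1.11: [-0.3, -1.0, -1.5]
1.41: [-0.1, -0.5, -1.7]
1.71: [-0.0, -0.0, -1.8]
2.01: [0.1, 0.5, -1.7]
2.31: [0.2, 1.0, -1.5]
2.61: [0.3, 1.4, -1.1]
```

{"fn": "send_rows", "kwargs": {
  "commands": [
    {"delta_pos": [-0.4, -1.6, -0.6], "yaw": 0},
    {"delta_pos": [-0.3, -1.4, -1.1], "yaw": 0},
    {"delta_pos": [-0.3, -1.0, -1.5], "yaw": 0},
    {"delta_pos": [-0.1, -0.5, -1.7], "yaw": 0},
    {"delta_pos": [0, 0, -1.8], "yaw": 0},
    {"delta_pos": [0.1, 0.5, -1.7], "yaw": 0},
    {"delta_pos": [0.2, 1.0, -1.5], "yaw": 0},
    {"delta_pos": [0.3, 1.4, -1.1], "yaw": 0}
  ]
}}

```text
t: 15.78
tcp_pos: [0.4647, -0.0418, 0.0336]
tool_rot: [0.125, 0.992, -0.024, 0.006]
force: [1.1, 0.2, 6.9]
finger_gap: 0.238
```

```bash
python3 -c "
from h import *
crank(9)"
```

```text
t 15.775 tcp [ 0.4647 -0.0418  0.0336] vise mm [-134.562   -32.5878   30.6263] yaw err 1.5823577919394547 tilt [ 0.0063 -0.0496] F [1.0683 0.2173 6.8696] gap 0.23760246566341525
handle [-134.9227  -31.708    49.6025] a mod 2.5974000927628436 r 61.24451468579743
2.90: [0.4, 1.6, -0.7]
3.20: [0.4, 1.7, -0.2]
3.50: [0.4, 1.7, 0.4]
3.80: [0.4, 1.5, 0.9]
4.10: [0.3, 1.2, 1.3]
4.40: [0.2, 0.8, 1.6]
4.70: [0.1, 0.3, 1.8]
5.00: [-0.1, -0.2, 1.8]
5.30: [-0.2, -0.7, 1.6]
```

{"fn": "send_rows", "kwargs": {
  "commands": [
    {"delta_pos": [0.4, 1.6, -0.7], "yaw": 0},
    {"delta_pos": [0.4, 1.7, -0.2], "yaw": 0},
    {"delta_pos": [0.4, 1.7, 0.4], "yaw": 0},
    {"delta_pos": [0.4, 1.5, 0.9], "yaw": 0},
    {"delta_pos": [0.3, 1.2, 1.3], "yaw": 0},
    {"delta_pos": [0.2, 0.8, 1.6], "yaw": 0},
    {"delta_pos": [0.1, 0.3, 1.8], "yaw": 0},
    {"delta_pos": [-0.1, -0.2, 1.8], "yaw": 0},
    {"delta_pos": [-0.2, -0.7, 1.6], "yaw": 0}
  ]
}}

```text
t: 16.9
tcp_pos: [0.4839, 0.0372, 0.1186]
tool_rot: [0.12, 0.992, -0.029, 0.004]
force: [1.9, -10.5, -13.0]
finger_gap: 0.239
```

```bash
python3 -c "
from h import *
crank(8)"
```

```text
t 16.9 tcp [0.4839 0.0372 0.1186] vise mm [-136.5039   48.7017  115.6142] yaw err 1.5919418730785042 tilt [ 0.0015 -0.0581] F [  1.8688 -10.4505 -13.0492] gap 0.23870223395728743
handle [-136.817    49.7607  134.582 ] a mod 5.2921131448781065 r 59.47873601246981
-0.69: [-0.3, -1.2, 1.3]
-0.39: [-0.4, -1.5, 0.9]
-0.09: [-0.4, -1.7, 0.4]
0.21: [-0.4, -1.7, -0.1]
0.51: [-0.4, -1.6, -0.6]
0.81: [-0.4, -1.4, -1.1]
1.11: [-0.3, -1.0, -1.5]
1.41: [-0.1, -0.5, -1.7]
```

{"fn": "send_rows", "kwargs": {
  "commands": [
    {"delta_pos": [-0.3, -1.2, 1.3], "yaw": 0},
    {"delta_pos": [-0.4, -1.5, 0.9], "yaw": 0},
    {"delta_pos": [-0.4, -1.7, 0.4], "yaw": 0},
    {"delta_pos": [-0.4, -1.7, -0.1], "yaw": 0},
    {"delta_pos": [-0.4, -1.6, -0.6], "yaw": 0},
    {"delta_pos": [-0.4, -1.4, -1.1], "yaw": 0}
  ]
}}

```text
t: 17.65
tcp_pos: [0.4619, -0.0533, 0.1269]
tool_rot: [0.123, 0.992, -0.023, 0.008]
force: [7.8, 11.1, -8.8]
finger_gap: 0.237
```

```bash
python3 -c "
from h import *
crank(8,.2)"
```

```text
t 17.65 tcp [ 0.4619 -0.0533  0.1269] vise mm [-134.2852  -44.3604  123.9034] yaw err 1.5846550348070527 tilt [ 0.0098 -0.0474] F [ 7.8354 11.1155 -8.8006] gap 0.23703866183726666
handle [-134.6978  -43.5382  142.8812] a mod 0.8168618084520723 r 59.723047239249524
1.02: [-0.2, -0.7, -1.0]
1.22: [-0.1, -0.5, -1.1]
1.42: [-0.1, -0.3, -1.2]
1.62: [-0.0, -0.1, -1.2]
1.82: [0.0, 0.2, -1.2]
2.02: [0.1, 0.4, -1.1]
2.22: [0.2, 0.6, -1.0]
2.42: [0.2, 0.8, -0.9]
```

{"fn": "send_rows", "kwargs": {
  "commands": [
    {"delta_pos": [-0.2, -0.7, -1.0], "yaw": 0},
    {"delta_pos": [-0.1, -0.5, -1.1], "yaw": 0},
    {"delta_pos": [-0.1, -0.3, -1.2], "yaw": 0},
    {"delta_pos": [0, -0.1, -1.2], "yaw": 0},
    {"delta_pos": [0, 0.2, -1.2], "yaw": 0}
  ]
}}

```text
t: 18.27
tcp_pos: [0.4584, -0.0677, 0.0695]
tool_rot: [0.125, 0.992, -0.022, 0.01]
force: [2.7, 5.7, 6.7]
finger_gap: 0.234
```

```bash
python3 -c "
from h import *
crank(4,.2)"
```

```text
t 18.275 tcp [ 0.4584 -0.0677  0.0695] vise mm [-133.8988  -59.1624   66.5117] yaw err 1.5821555142572905 tilt [ 0.014  -0.0455] F [2.6798 5.6639 6.6939] gap 0.23438926853153455
handle [-134.38    -58.3961   85.4902] a mod 1.8463272497663068 r 60.685044109689905
2.05: [0.1, 0.4, -1.1]
2.25: [0.2, 0.6, -1.0]
2.45: [0.2, 0.8, -0.9]
2.65: [0.2, 1.0, -0.7]
```

{"fn": "send_rows", "kwargs": {
  "commands": [
    {"delta_pos": [0.1, 0.4, -1.1], "yaw": 0},
    {"delta_pos": [0.1, 0.3, -0.5], "yaw": 0},
    {"delta_pos": [0, 0, 0], "yaw": 0}
  ]
}}

```text
t: 18.65
tcp_pos: [0.4603, -0.0603, 0.0523]
tool_rot: [0.124, 0.992, -0.022, 0.009]
force: [0.4, 2.8, 5.2]
finger_gap: 0.235
```

```bash
python3 -c "
from h import *
crank(2,.2)"
```

```text
t 18.65 tcp [ 0.4603 -0.0603  0.0523] vise mm [-134.0496  -51.5815   49.3071] yaw err 1.5843500054819695 tilt [ 0.0134 -0.0463] F [0.3513 2.8432 5.1558] gap 0.23507536299600276
handle [-134.5223  -50.7982   68.285 ] a mod 2.156744993755972 r 60.96847412617551
2.36: [0.2, 0.7, -0.9]
2.56: [0.2, 0.9, -0.8]
```

{"fn": "send_rows", "kwargs": {
  "commands": [
    {"delta_pos": [0, 0, 0], "yaw": 0},
    {"delta_pos": [0, 0, 0], "yaw": 0},
    {"delta_pos": [0, 0, 0], "yaw": 0},
    {"delta_pos": [0, 0, 0], "yaw": 0},
    {"delta_pos": [0, 0, 0], "yaw": 0},
    {"delta_pos": [0, 0, 0], "yaw": 0}
  ],
  "grip": -1
}}

```text
t: 19.4
tcp_pos: [0.4594, -0.0609, 0.051]
tool_rot: [0.123, 0.992, -0.022, 0.008]
force: [0.9, 1.2, -0.7]
finger_gap: 0.994
```

{"fn": "send_rows", "kwargs": {
  "commands": [
    {"delta_pos": [0, 0, 2], "yaw": 0},
    {"delta_pos": [0, 0, 4], "yaw": 0},
    {"delta_pos": [0, 0, 4], "yaw": 0},
    {"delta_pos": [0, 0, 4], "yaw": 0},
    {"delta_pos": [0, 0, 4], "yaw": 0},
    {"delta_pos": [0, 0, 0], "yaw": 0},
    {"delta_pos": [0, 0, 0], "yaw": 0}
  ]
}}

```text
t: 20.27
tcp_pos: [0.4572, -0.0602, 0.2357]
tool_rot: [0.123, 0.992, -0.022, 0.007]
force: [0.5, 0.1, -0.3]
finger_gap: 1.0
```

Run:
```python
from h import *
np.set_printoptions(precision=4,suppress=True)
s=rep(); w=snap('wrist','w3')[120:340,200:440]
a=snap('scene','s3')[155:255,220:330];b=snap('side','d3')[110:210,230:340]
f=lambda x:cv2.resize(x,(400,364),interpolation=cv2.INTER_CUBIC)
g=np.zeros((220,800,3),np.uint8); g[:,280:520]=w
cv2.imwrite('pics/c4.png',np.vstack([np.hstack([f(a),f(b)]),g]))
from scipy.optimize import brentq
```

```text
t 20.275 tcp [ 0.4572 -0.0602  0.2357] vise mm [-137.0821  -52.2874  232.6767] yaw err 1.5848503867454284 tilt [ 0.0085 -0.0457] F [ 0.4657  0.1431 -0.2733] gap 0.9996748532494117
```

View pics/c4.png

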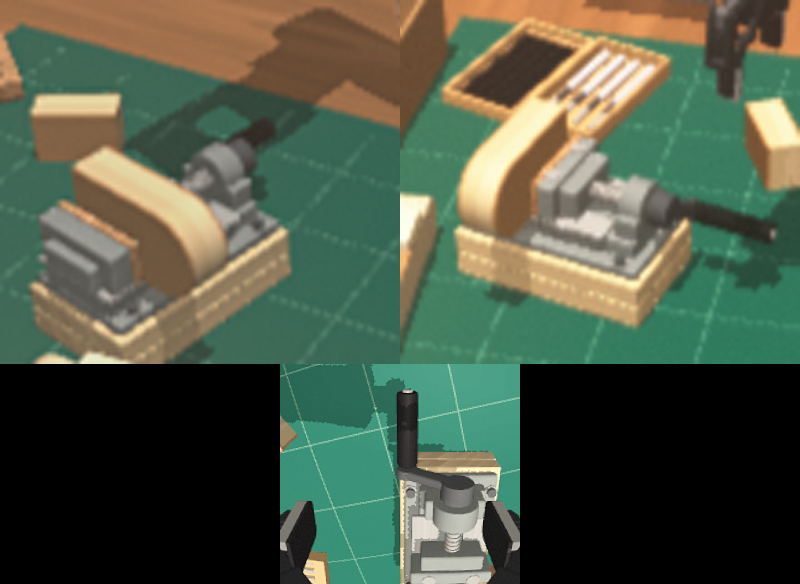

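The block is clamped between the corks with its nose out to the left, and the crank is at lower right. As a last check I'll compare measured block corners and the handle with the expected geometry.

Run:
```python
from h import *
np.set_printoptions(precision=1,suppress=True)
S=lambda u,v:('scene',220+u/3.64-.4,155+v/3.64-.4)
D=lambda u,v:('side',230+(u-400)/3.64-.4,110+v/3.64-.4)
for n,q,z in (('sq +x top',S(75,165),.168),('sq -x top',S(104,148),.168),('straight +x top, farther',S(150,195),.168),('fj cork -y',S(62,204),.128),('fj cork +y',S(136,240),.128)): print(n,vise(plane(*q,z))*1e3)
p,e=cross(S(212,262),D(468,195)); print('nose tip approx',vise(p)*1e3,e*1e3)
s=manip.sense()
from scipy.optimize import brentq
u0,v0=200-280,120-364
for u,v in ((407,400),(407,440)):
    o,d=wray(u+u0,v+v0,s)
    P=lambda a:vise(o+d*(.105+.06*np.cos(a)-o[2])/d[2])
    print('handle a from picture',[ (round(a,2),P(a)*1e3) for a in [min(np.linspace(1.5,2.6,400),key=lambda a:abs(P(a)[1]+.06*np.sin(a)))]])
```

```text
sq +x top [ 82.1 -26.9 165. ]
sq -x top [ 50.3 -28.2 165. ]
straight +x top, farther [ 68.9  51.  165. ]
fj cork -y [ 92.5 -38.7 125. ]
fj cork +y [ 83.6  45.2 125. ]
nose tip approx [ 68.8 115.3 139.3] 15.333667713092321
handle a from picture [(np.float64(2.08), array([-158.1,  -52.2,   72.5]))]
handle a from picture [(np.float64(2.11), array([-115.4,  -51.4,   70.9]))]
```

The handle angle from the picture agrees (2.1 + 4π ≈ 14.67 rad). My corner readings by eye for squareness are too coarse, so I'll take one closer look.

Run:
```python
import cv2
a=cv2.imread('pics/s3.png')[190:246,226:304]
cv2.imwrite('pics/c5.png',cv2.resize(a,None,fx=10,fy=10,interpolation=cv2.INTER_CUBIC))
```

```text
(no output)
```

View pics/c5.png

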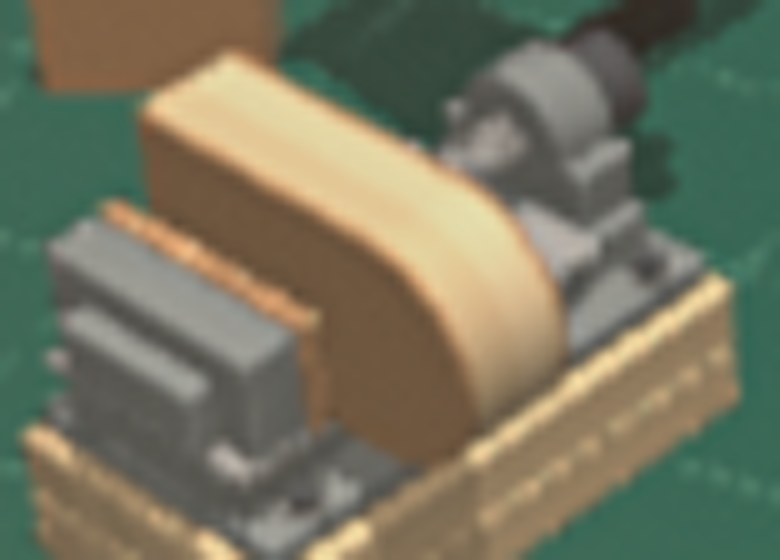

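Run:
```python
from h import *
np.set_printoptions(precision=1,suppress=True)
V=lambda u,v,z:vise(plane('scene',226+u/10-.45,190+v/10-.45,z))*1e3
for n,pts,z in (('blk +x',[(143,113),(235,160),(330,215)],.168),('blk -x',[(230,52),(330,103),(415,148)],.168),('cork',[(122,200),(222,258),(320,317)],.128),('riser +x end',[(30,430),(230,555)],.053)):
    p=[V(*q,z) for q in pts]; d=p[-1]-p[0]; print(n,p,'angle',round(float(np.arctan2(-d[0],d[1])),3))
```

```text
blk +x [array([ 85.8, -23.9, 165. ]), array([ 83.2,  15.3, 165. ]), array([ 82.5,  56.8, 165. ])] angle 0.041
blk -x [array([ 47.7, -29.5, 165. ]), array([ 45.4,  14. , 165. ]), array([ 44.1,  50.4, 165. ])] angle 0.046
cork [array([ 86.7, -40.6, 125. ]), array([ 85.3,   5.2, 125. ]), array([ 84.7,  49.1, 125. ])] angle 0.022
riser +x end [array([124.4, -53.6,  50. ]), array([120.9,  39. ,  50. ])] angle 0.038
```

```bash
python3 -c "
from station import manip
print(manip.sign_off())"
```

```text
the job is handed in; nothing more can be done
None
```

The block is clamped in the vise with its rounded nose out past the left end of the jaws, and I handed the job in at about 20 s of the 72 s allowed. No verdict was reported.

I picked up the block, stood it on the bed between the open jaws and let go. Then I carried the handle clockwise from about 3.5 to 14.7 rad and released it.

**Last checks:**
- **Block position:** the top of the block lies within about 2 mm of the fixed jaw's face. The nose tip, worked out from the block's square end, is at about vise y = 113 mm, within the allowed 83 to 132 mm. It looked upright in the pictures.
- **Squareness:** the block came out about 0.02 rad from the fixed jaw's cork face; the limit is 0.06.
- **Tightness:** the hand's position and the picture agree on a final crank angle of 14.67 to 14.72 rad. That gives roughly 170–180 N by the stated stiffness, but I had no direct reading of the jaw force.
- **Robot:** the gripper is open and about 19 cm above where it let go of the handle, touching nothing.
- **Bystanders:** I did not measure them, but the offcut and knife case look unmoved in the closing pictures. The hand came near nothing else.

**What disagreed:**
- **Vise position:** my first fix was about 3 mm off along the jaws. I corrected it from the path the handle took.
- **Vise yaw:** the first estimate was -0.26 rad; later views put it nearer -0.22.
- **Coarse readings:** one set of readings by eye suggested the block was out of square, and a direct nose-tip reading across the two cameras missed by 15 mm. I set both aside; a closer view settled the squareness.

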